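Post the label bundle through the drop box's sprung flap

ROBOT

A 6-joint arm with a two-finger parallel gripper is mounted at the origin on the work surface; the furniture and walls round the work are solid. World frame = base frame: x ahead of the robot, y to its left, z up, the work surface at z = 0. Lengths are in mm, angles in rad, forces in N, time in s.
With the tool pointing down it reaches from about 350 to 975 mm from the base axis. Payload 7.1 kg.
Tool frame: the origin (TCP) lies at the centre of the arm's flange, where the gripper is bolted on; the fingertips stand 182 mm ahead of it and the grasp point (between the pads) lies 163 mm ahead of it; x points along the fingers, y is the direction in which the jaws open and shut, and the axes are right-handed (so a half turn about x gives the same grasp; the last joint's range is limited). The gripper opens to 88 mm and grips with 3 to 60 N. Pads are 20 mm wide; open, the fingers measure 115 mm over their backs; the gripper's body (75 mm by 178 mm) begins 61 mm behind the grasp point.
Start: joints at [1.169, 0.423, 1.63, -0, 1.089, -0.019], TCP at [233.418, 579.761, 404.675] pointing down, gripper open.
Joint ranges: [-3, 3], [-0.9, 2.11], [0.09, 2.58], [-1.31, 4.45], [0.11, 2.69], [-2.54, 2.54]. Speed limits (rad/s): [2.39, 2.39, 3.01, 3.14, 3.14, 3.14].

INTERFACE

Orientations are given as a rotation vector (axis times angle).
In Python, from workcell import readout, viewer, workorder, models gives the robot as it stands. The module is installed in compiled form; this text tells all that it offers.
- The arm moves only by the tool apply_moves, never from a script. Its argument "commands" is a list that holds one entry, the list of rows, each a list of 4 numbers: the shift along the world's x, y, z in m, then the turn about the world's z in rad. A call has 1 to 8 rows; each row is the pose to reach, as a shift and turn from the pose commanded when the call began; what a row does not reach only later rows make up. A row lasts 1/8 s, in which the tool goes at most 62.5 mm and 10.7 degrees, less where a joint would pass 70% of its speed; a pose out of reach is approached as far as the arm can. A call with a gripper value outside its range is refused whole. "gripper" is the finger opening in m, from 0 to 0.0878, set as the call begins (left out, the last holds). The fingers move at their own pace and stop on an object; the grip force is fixed at half the most. Time passes only in rows, so rows that repeat a pose let the fingers close. It gives the time, the measured TCP pose, the force and the opening at its end, in the units of the state.
- readout.get_obs(): the state, without advancing time (a new reading comes with each control period).
- viewer.get_image(name): name is "scene" or "top"; returns a dict with "color" (400x640x3 uint8, red, green, blue), "vertical_fov" (degrees; the focal length in pixels is half the picture's height over the tangent of half this angle, whatever the lens; pixels are square), "cx", "cy" (the principal point, pixels), "rvec" (rotation vector, rad) and "tvec" (3), from world to camera coordinates, as OpenCV has them. Camera axes: x right, y down, z forward; pixel columns grow to the right and rows downward; lengths in mm; the calibration is good to about 2 mm. A picture is of the moment at which its call begins. There is no depth.
- workorder.close_job(): hands the job in, once; it reports no verdict.
Trained networks look in the newest picture that a camera, given by its name, has taken for a name from the list of things; names that differ only in an ending like _2 or _b are one class to them, and where a whole thing is asked for, a point or a joint stands for the part that bears it (a point fixed in the world has none). Each returns a list of dicts, best first, with "conf" (0 to 1); they miss things now and then, are a little off and sometimes report something else, mostly with a low value. They report only what shows in the picture. A call takes as long as a camera call. They do not tell look-alikes from the thing itself.
- models.search_frame(camera, label): "position" ([x, y, z] in mm, in world coordinates, good to about 4 mm: the middle of the surface that is visible of it).
- models.place_of(camera, label): "position" ([x, y, z] in mm, in world coordinates, good to about 4 mm: a listed point, or the origin of a listed thing).
The state is a dict: "t": time; "qpos": joint angles; "qvel": joint speeds; "joint_torque": joint torques, N m; "ee_pos": TCP position; "orientation": TCP orientation; "ft_force": force on the tool from outside, world axes, zero at the start; "moment": the same for the moment, N m; "width": finger opening in mm.
Only numpy, scipy, OpenCV 4.12 (cv2) and the standard library are available. Lean on these libraries where they do the work, as an engineer would, in place of code of your own. Each camera call takes 0.05 s, during which the arm holds its last target.

TASK

Post the bundle of label slips lying on the shelf of the grey drop box: push the box's self-closing flap open with one fingertip and, while that finger holds it open, push the bundle off the shelf with the other finger so that it drops into the box. Then draw the fingers out and let the flap close by itself. The bundle is held only by a loose band, so slide it along the shelf and never lift it, and leave the things standing round the box where they are.

Things in the scene. Friction and masses are not known exactly. Their poses are not given: they have to be found in the camera images.
- drop_box: Grey sheet-metal drop box fixed to the table, 214 mm long (x), 124 wide (y), 152 high. Origin: centre of its footprint on the table, z up; its +x runs from the shelf in front, towards the robot, to the hood behind. The hood's flat top, 152 mm up, runs from x = 42 mm to the back. Between shelf and hood is the mouth, shut by a sloping flap; inside, the floor is 9 mm above the table.
- mouth_edge (a point): Middle of the mouth's near edge, where the flat shelf ends: on the shelf's top, 110 mm above the table, 18 mm before the box's centre; axes as the box's. The shelf reaches 97 mm from here in -x; side rails stand at y = +/-58 mm, 8 mm above the shelf, none in front. In +x the mouth is 62 mm long, 116 mm wide: a thing pushed past this edge drops into the box if the flap is held open.
- hinge_line (a point): Middle of the flap's hinge (a 9 mm rod along y), 62 mm beyond the mouth's near edge in the box's +x and 36 mm above the shelf. A finger that comes down into the mouth must stay on the near side of it.
- flap (a joint): Flap, a sheet 112 mm wide, 70 mm long, hung from the hinge line. Shut (0 rad) it slopes down towards the shelf's end at 30 degrees like a ramp: a bundle pushed against it rides up it. It swings down into the box: 1.05 rad hangs straight down, 1.4 is the stop. A spring shuts it (0.045 to 0.12 Nm: 1.5 to 3.5 N at a fingertip on its middle).
- bundle_mid (a point): Centre, half-way up, of the bundle to post: a flat banded stack of white label slips, 41 mm (its x) by 59 mm (its y) by 11 mm high, 17 g, flat on the box's shelf, its long side roughly along the mouth, its centre 35 to 45 mm before the mouth's edge.
- clip: Black binder clip, 32 mm, standing on the table near the left (+y) side of the box; origin under its centre. Bystander.
- varnish: Small clear bottle with a white cap, 30 mm across, 69 mm tall, standing near the right (-y) side of the box; origin under its centre. Bystander.
- stone: Grey pebble, 55 x 89 x 40 mm, on the table behind the box; origin under its centre. Bystander.
- glue_bottle: White glue bottle with an orange nozzle, 38 mm across, 112 mm tall, on the left of the table; origin under its centre. Bystander.
Not all that is in view belongs to the job. What is shaped like the part that bears bundle_mid but green is not meant.

How it is judged (in metres and radians):
On the way, in this order (a step that is already met when the one before it is completed fails the run):
1. a finger pushes the flap open while the bundle still lies on the shelf (value of joint flap above 0.4 rad and contact force between the fingers and flap above 0.2 N and x of bundle_mid in the frame of mouth_edge below 0 m and z of bundle_mid in the frame of mouth_edge above 0 m), for 0.1 s.
2. the bundle has dropped into the box while a finger still holds the flap open (value of joint flap above 0.3 rad and contact force between the fingers and flap above 0.2 N and z of bundle_mid in the frame of mouth_edge below -0.02 m and horizontal distance between bundle_mid and drop_box below 0.11 m), for 0.05 s.
At the end, for the whole second after the job is handed in: The bundle lies at rest inside the drop box (its centre within the walls and less than 70 mm above the table), and the flap has shut by itself (within 0.05 rad) (x of bundle_mid in the frame of drop_box between -0.105 and 0.105 m and y of bundle_mid in the frame of drop_box between -0.06 and 0.06 m and height (world z) of bundle_mid below 0.07 m and linear speed of bundle below 0.02 m/s and value of joint flap below 0.05 rad); the robot touches nothing.
It fails at once if the bundle is lifted: its centre rises more than 15 mm above where it lies on the shelf (z of bundle_mid in the frame of mouth_edge above 0.0205 m).
It fails at once if a bystander is moved more than 20 mm (distance of any of clip, varnish, stone, glue_bottle from where it was at the start of the episode above 0.02 m).
It also fails if it takes over 42 s, if anything falls off the work surface, if the arm or the gripper's body presses on something with over 40 N, if the wrist force passes 120 N, or if a joint passes its speed limit or range.

## Working session

There is one attempt and no reset: what is moved stays moved. The work goes in short steps, Python scripts to look and compute and a tool call to move; the robot and the scene stay as the last step left them, time stands still between calls to the robot, and variables do not carry over. Pictures are saved under pics/ and viewed, and the job is handed in when it is done.

Besides the shell and the picture viewer there is one more tool, called after "Emit:" as a command line: name --argument value ..., lists and objects as JSON in quotes. apply_moves: Moves the arm, as the interface text tells. Its arguments: {"type":"object","properties":{"commands":{"type":"array","items":{"type":"array","items":{"type":"array","items":{"type":"number"}}}},"gripper":{"type":"number"}},"required":["commands"]}

```bash
mkdir -p pics; python3 - <<'E'
from workcell import readout, viewer, models
import cv2
o=readout.get_obs(); print(o)
for c in ("scene","top"):
    im=viewer.get_image(c); cv2.imwrite(f"pics/{c}0.png",im["color"][:,:,::-1])
    print(c,{k:v for k,v in im.items() if k!="color"})
    for l in ("drop_box","mouth_edge","hinge_line","bundle_mid","clip","varnish","stone","glue_bottle"):
        print(c,l,[(r["position"],round(r["conf"],2)) for r in models.place_of(c,l)])
    print(c,"sf bundle",models.search_frame(c,"bundle_mid"))
E
```

```text
{'t': 0.0, 'qpos': array([ 1.16900306e+00,  4.23820628e-01,  1.63071515e+00,  2.25392723e-05,
        1.08858359e+00, -1.90504565e-02]), 'qvel': array([ 0.00059726,  0.00021327, -0.00012205,  0.00147197,  0.00100469,
       -0.00169565]), 'joint_torque': array([ 9.97718998e-04, -5.44626188e+01, -2.73663837e+01,  6.43884041e-02,
        2.26863928e-02, -1.44650435e-04]), 'ee_pos': array([233.30598056, 579.50917526, 403.90422286]), 'orientation': array([ 0.29912022,  1.55019718, -0.30147077]), 'ft_force': array([ 1.48574483, -0.76217357,  0.50986145]), 'moment': array([ 1.40623111e-02, -2.67605110e-02, -2.23746112e-05]), 'width': 87.6233189495745}
scene {'vertical_fov': 50.31992301637216, 'cx': 320.9989791580887, 'cy': 198.49322276681934, 'rvec': array([ 1.93572974, -1.19431673,  0.57471623]), 'tvec': array([-173.70932998,  406.85469802,  569.28143825])}
scene drop_box []
scene mouth_edge [([551.9, 30.2, 106.4], 0.58)]
scene hinge_line [([612.0, 17.9, 145.4], 0.84)]
scene bundle_mid [([450.7, -132.8, 0.1], 0.82), ([506.1, 27.4, 118.0], 0.79), ([504.7, 168.1, 5.7], 0.66)]
scene clip []

[... 461 characters left out ...]
([ 70.58838898, 571.99115668, 864.25844399])}
top drop_box [([570.6, 23.9, 1.4], 0.65)]
top mouth_edge [([554.5, 28.3, 114.2], 0.87), ([566.3, 23.7, -1.8], 0.31)]
top hinge_line [([606.8, 19.0, 147.8], 0.84)]
top bundle_mid [([454.3, -134.3, 2.6], 0.94), ([506.2, 29.4, 118.9], 0.91), ([510.3, 177.3, 6.3], 0.86)]
top clip [([627.6, 127.1, 0.9], 0.55), ([557.7, -72.0, 0.8], 0.3)]
top varnish [([557.2, -75.1, 0.6], 0.64)]
top stone [([742.1, 0.7, -1.8], 0.9), ([413.0, 295.8, 4.5], 0.57)]
top glue_bottle [([413.9, 292.2, 3.8], 0.63)]
top sf bundle [{'position': [507.5, 174.9, 11.2], 'conf': 0.89}, {'position': [454.7, -134.2, 7.5], 'conf': 0.82}, {'position': [508.2, 30.5, 123.5], 'conf': 0.62}]
```

View pics/scene0.png

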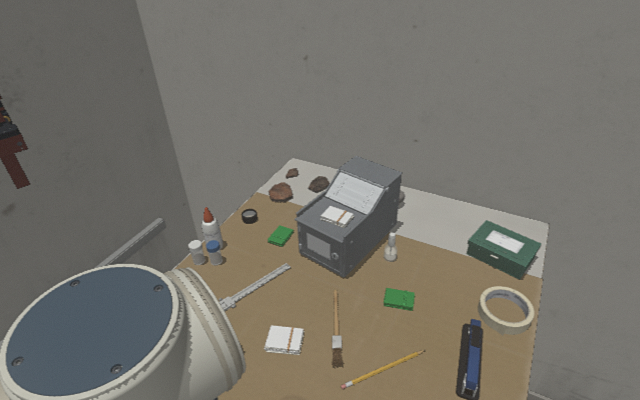

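View pics/top0.png

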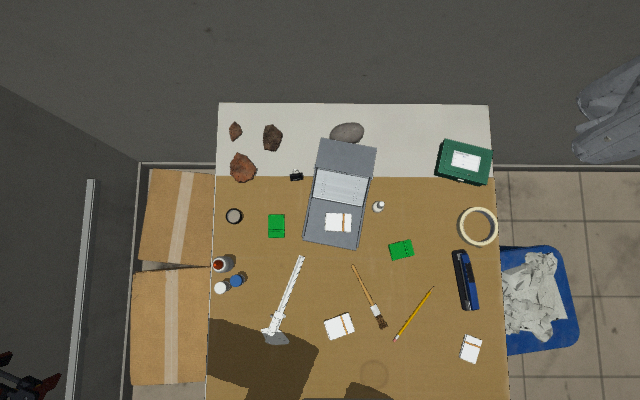

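The look-alikes in the top view are:
- white on the shelf at (338,222)
- white on the table at (339,326) and (470,348)
- green at (277,225) and (401,250)

Only the one at (338,222) is both white and on the grey box's shelf, so that's the one meant. I'll confirm it in a crop and measure the box's corners.

```bash
python3 - <<'E'
import cv2,numpy as np
a=cv2.imread("pics/top0.png")[130:260,285:405]; b=cv2.imread("pics/scene0.png")[150:280,285:415]
cv2.imwrite("pics/crop_top.png",cv2.resize(a,None,fx=4.6,fy=4.6,interpolation=cv2.INTER_CUBIC))
cv2.imwrite("pics/crop_scene.png",cv2.resize(b,None,fx=4.6,fy=4.6,interpolation=cv2.INTER_CUBIC))
E
```

```text
(no output)
```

View pics/crop_top.png

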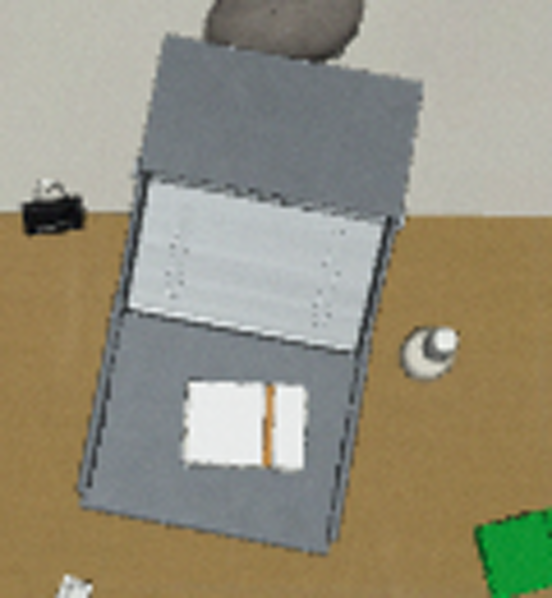

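View pics/crop_scene.png

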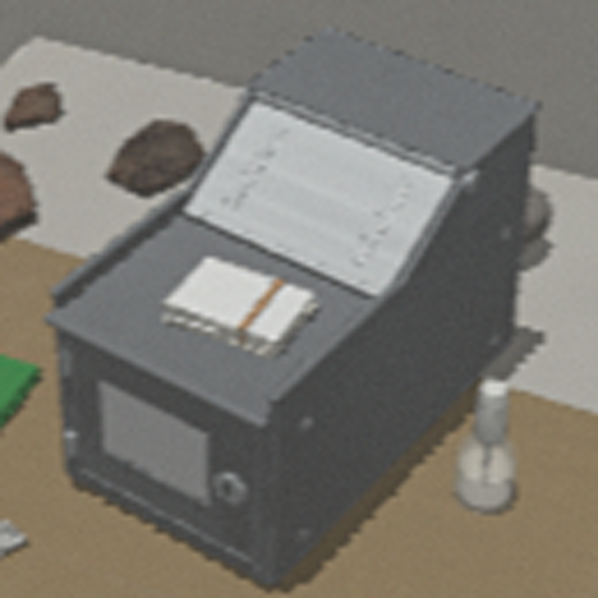

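```bash
cat > fit.py <<'E'
import cv2,numpy as np
from scipy.optimize import least_squares
from workcell import viewer
cams={}
for c in ("scene","top"):
    im=viewer.get_image(c); f=200/np.tan(np.radians(im["vertical_fov"]/2))
    cams[c]=(np.array([[f,0,im["cx"]],[0,f,im["cy"]],[0,0,1]]),im["rvec"],im["tvec"])
def proj(c,P):
    K,r,t=cams[c]; return cv2.projectPoints(np.float64(P).reshape(-1,1,3),r,t,K,None)[0].reshape(-1,2)
def ray(c,uv):
    K,r,t=cams[c];R=cv2.Rodrigues(r)[0]; d=R.T@np.linalg.inv(K)@np.array([uv[0],uv[1],1.]); return -R.T@t,d
off={"top":np.array([285,130]),"scene":np.array([285,150])}
def px(c,p): return np.array(p)/4.6+off[c]
E
cat > run1.py <<'E'
from fit import *
L={"hbl":(107,62,152),"hbr":(107,-62,152),"fbl":(-16.6,56,111),"fbr":(-16.6,-56,111),"ful":(44,56,146),"fur":(44,-56,146)}
obs={"top":{"hbl":(165,35),"hbr":(422,82),"fbl":(128,310),"fbr":(352,352)},
"scene":{"hbl":(330,32),"hbr":(537,103),"fbl":(187,213),"fbr":(375,293)}}
def W(p,L):
    x,y,a=p;L=np.array(L,float);c,s=np.cos(a),np.sin(a)
    return np.stack([x+c*L[:,0]-s*L[:,1],y+s*L[:,0]+c*L[:,1],L[:,2]],1)
def res(p,cs):
    r=[]
    for c in cs:
        ks=list(obs[c]); r.append((proj(c,W(p,[L[k] for k in ks]))-np.array([px(c,obs[c][k]) for k in ks])).ravel())
    return np.concatenate(r)
for cs in (["top"],["scene"],["top","scene"]):
    s=least_squares(res,[570,24,-.18],args=(cs,)); print(cs,s.x,np.round(s.fun,1))
p=s.x
# bundle
ob={"top":[(187,381),(307,383),(303,468),(183,465)],"scene":[(207,257),(318,302),(268,343),(165,305)]}
Ts=[]
for i in range(4):
    A=[];b=[]
    for c in ob:
        o,d=ray(c,px(c,ob[c][i]));d/=np.linalg.norm(d);M=np.eye(3)-np.outer(d,d);A.append(M);b.append(M@o)
    X=np.linalg.solve(sum(A),sum(b));Ts.append(X)
    o,d=ray("top",px("top",ob["top"][i])); Y=o+d*(121-o[2])/d[2]
    print("corner tri",X.round(1),"plane top",Y.round(1))
m=np.mean(Ts,0);print("bundle top mid",m)
c,s_=np.cos(p[2]),np.sin(p[2]);me=W(p,[(-18,0,110)])[0];dl=m-me
print("mouth",me,"rel",c*dl[0]+s_*dl[1],-s_*dl[0]+c*dl[1],dl[2])
print("hinge",W(p,[(44,0,146)])[0])
E
python3 run1.py
```

```text
['top'] [ 5.68871890e+02  2.66677242e+01 -1.83647739e-01] [-0.4  0.3  0.2  0.6 -0.4 -0.6  0.6 -0.3]
['scene'] [ 5.67439126e+02  2.42819578e+01 -2.09827015e-01] [-0.8 -1.8  0.9  0.7 -0.9 -1.   0.7  1.4]
['top', 'scene'] [ 5.68797489e+02  2.56100795e+01 -1.93622539e-01] [ 0.6  0.2  1.1  1.   0.1 -0.8  1.  -0.1 -2.  -2.3  0.1 -0.2 -1.3 -1.2
  0.7  0.7]
corner tri [527.5  54.1 115.7] plane top [526.   55.8 121. ]
corner tri [526.9  -2.7 110. ] plane top [525.3  -1.1 121. ]
corner tri [485.1   1.3 116.6] plane top [485.1   1.2 121. ]
corner tri [487.8  55.7 116.1] plane top [486.3  57.7 121. ]
bundle top mid [506.8273378   27.10845724 114.62845347]
mouth [551.13384296  29.07354946 110.        ] rel -43.100464852249196 -10.453607849407891 4.628453471509346
hinge [611.97528893  17.14381968 146.        ]
```

The crop confirms it: the bundle is white with an orange band and lies on the grey shelf. The box is at about (569, 26) with yaw −0.187. The mouth edge is at about (551, 29) and the bundle's centre at about (506, 28), with yaw near −0.03. All of this fits the text's heights and sizes. Next I'll work out the tool's yaw.

```bash
python3 - <<'E'
from workcell import readout
import cv2,numpy as np
o=readout.get_obs(); R=cv2.Rodrigues(o["orientation"])[0]; print(R.round(3)); y=R[:,1]; print("yaw of tool y",np.arctan2(y[1],y[0]),o["ee_pos"],o["qpos"].round(3))
E
```

```text
[[ 0.     0.374  0.928]
 [ 0.     0.928 -0.374]
 [-1.     0.     0.   ]]
yaw of tool y 1.188000245694322 [233.43549437 579.74760008 404.68032431] [ 1.169  0.423  1.63  -0.     1.089 -0.019]
```

Emit:
apply_moves --commands '[[[0.024,-0.046,0,-0.1],[0.048,-0.092,0,-0.2],[0.072,-0.138,0,-0.3],[0.096,-0.184,0,-0.4],[0.12,-0.23,0,-0.5],[0.144,-0.276,0,-0.6],[0.168,-0.322,0,-0.7],[0.192,-0.368,0,-0.8]]]' --gripper 0.0878

```text
t: 2.1
ee_pos: [426.0, 210.2, 405.0]
orientation: [0.922, 1.367, -0.921]
ft_force: [0.8, -0.5, 0.2]
width: 88.0
```

Emit:
apply_moves --commands '[[[0.024,-0.046,0,-0.1],[0.048,-0.092,0,-0.2],[0.072,-0.138,0,-0.3],[0.0964,-0.1837,0,-0.418],[0.0964,-0.1837,0,-0.418],[0.0964,-0.1837,0,-0.418]]]'

```text
t: 2.85
ee_pos: [521.5, 28.2, 404.5]
orientation: [1.231, 1.196, -1.231]
ft_force: [-0.3, -0.2, -0.1]
width: 87.6
```

```bash
cat > look.py <<'E'
import sys,cv2,numpy as np
from workcell import readout, viewer, models
n=sys.argv[1]
for c,(x0,y0,x1,y1) in {"scene":(260,130,430,290),"top":(270,120,420,270)}.items():
    im=viewer.get_image(c)["color"][y0:y1,x0:x1,::-1]
    cv2.imwrite(f"pics/{c}_{n}.png",cv2.resize(im,None,fx=3.6,fy=3.6,interpolation=cv2.INTER_CUBIC))
a=cv2.imread(f"pics/scene_{n}.png");b=cv2.imread(f"pics/top_{n}.png")
h=min(a.shape[0],b.shape[0]);j=np.hstack([a[:h],b[:h]]);cv2.imwrite(f"pics/both_{n}.png",cv2.resize(j,(795,int(795*h/j.shape[1]))))
o=readout.get_obs();R=cv2.Rodrigues(o["orientation"])[0]
print(o["t"],o["ee_pos"].round(1),"yaw",np.arctan2(R[1,1],R[0,1]).round(3),"F",o["ft_force"].round(2),"w",round(o["width"],1))
E
python3 look.py 1
```

```text
2.95 [521.3  29.  404.6] yaw -0.028 F [ 0.1  -0.26 -0.23] w 87.8
```

View pics/both_1.png

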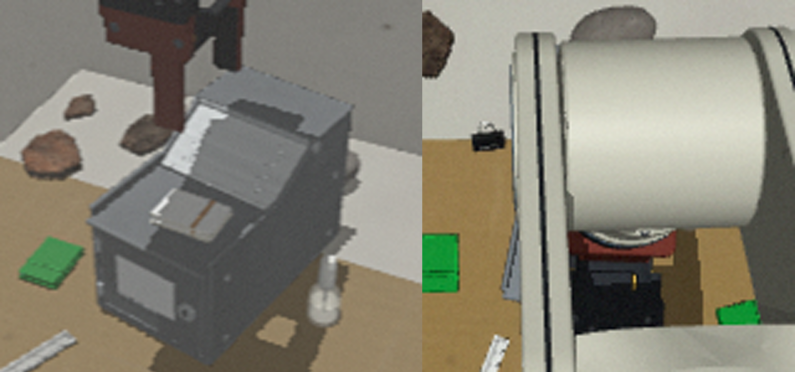

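Emit:
apply_moves --commands '[[[0,0,-0.022,0],[0,0,-0.044,0],[0,0,-0.066,0],[0,0,-0.086,0],[0,0,-0.086,0]]]'

```text
t: 3.58
ee_pos: [520.9, 29.2, 317.6]
orientation: [1.228, 1.198, -1.232]
ft_force: [-0.2, -0.7, 0.2]
width: 88.0
```

```bash
python3 look.py 2; python3 - <<'E'
import cv2
from fit import *
import numpy as np
# overlay predicted finger tip rectangles (tip z) and bundle
from workcell import readout, viewer
o=readout.get_obs();R=cv2.Rodrigues(o["orientation"])[0];im=viewer.get_image("scene")["color"][:,:,::-1].copy()
w=o["width"]/2
big=cv2.resize(im[130:270,270:410],None,fx=4.2,fy=4.2,interpolation=cv2.INTER_CUBIC)
cv2.imwrite("pics/raw2.png",big)
for s in (1,-1):
    P=[o["ee_pos"]+R@np.array([182,s*(w+a),b]) for a,b in((0,-10),(13.5,-10),(13.5,10),(0,10))]
    q=((proj("scene",P)-[270,130])*4.2).astype(int);cv2.polylines(big,[q],True,(0,255,255),1); print(np.array(P).mean(0))
cv2.imwrite("pics/ov2.png",big)
E
```

```text
3.675 [521.8  28.9 319.2] yaw -0.028 F [ 0.01  0.07 -0.03] w 87.7
[572.88745196  27.06308646 137.73832945]
[471.80594287  30.00560641 137.58112987]
```

View pics/ov2.png

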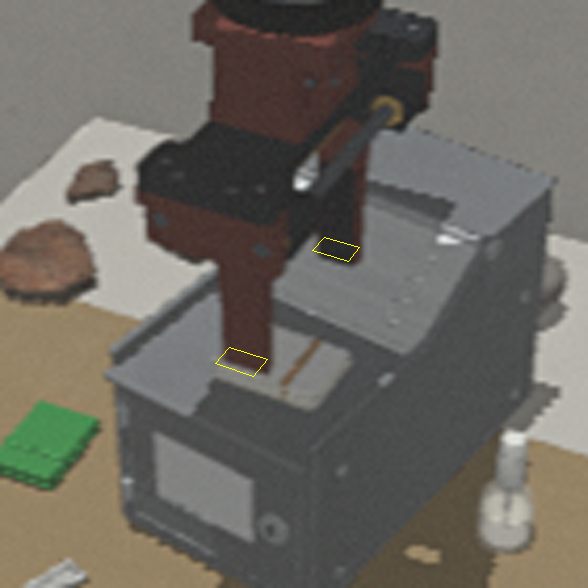

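The fingertip overlay matches the picture: rear tip at (247,370), front tip at (345,262), both in overlay pixels. The rear finger is behind the bundle and the front one is over the flap. I'll go down now.

Emit:
apply_moves --commands '[[[0,0,-0.006,0],[0,0,-0.012,0],[0,0,-0.018,0],[0,0,-0.023,0],[0,0,-0.023,0]]]'

```text
t: 4.45
ee_pos: [521.6, 28.0, 295.1]
orientation: [1.231, 1.196, -1.232]
ft_force: [-1.3, 0.5, 0.4]
width: 87.5
```

```bash
python3 look.py 3
```

```text
4.55 [521.5  28.1 295.4] yaw -0.03 F [-1.61  0.7  -0.35] w 87.8
```

View pics/scene_3.png

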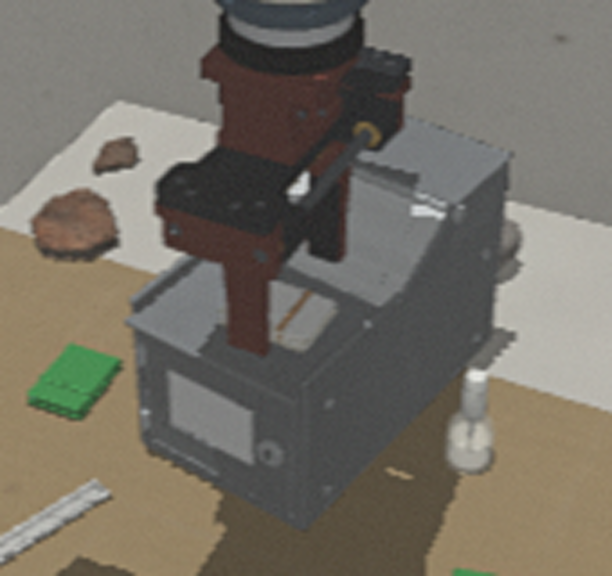

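Emit:
apply_moves --commands '[[[0.003,0,0,0],[0.006,0,0,0],[0.009,0,0,0],[0.012,0,0,0],[0.015,0,0,0],[0.015,0,0,0],[0.015,0,0,0]]]'

```text
t: 5.42
ee_pos: [536.9, 28.1, 295.7]
orientation: [1.231, 1.195, -1.231]
ft_force: [-0.5, -0.6, 0.3]
width: 87.8
```

```bash
python3 look.py 4
```

```text
5.525 [536.8  28.1 295.7] yaw -0.03 F [-1.89  0.69  1.05] w 87.7
```

View pics/scene_4.png

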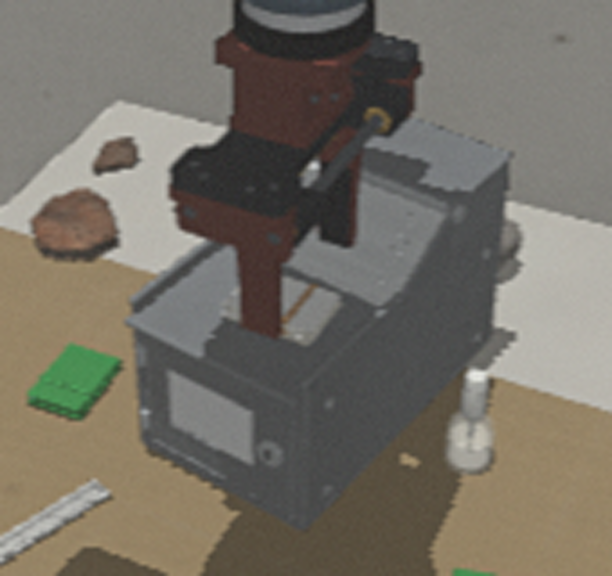

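```bash
python3 - <<'E'
import cv2,numpy as np
from workcell import viewer
a=cv2.imread("pics/scene0.png")[165:240,310:400]
b=viewer.get_image("scene")["color"][165:240,310:400,::-1]
b=np.clip(b.astype(float)*1.3,0,255).astype(np.uint8)
cv2.imwrite("pics/cmp4.png",cv2.resize(np.hstack([a,b]),None,fx=4.4,fy=4.4,interpolation=cv2.INTER_CUBIC))
E
```

```text
(no output)
```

View pics/cmp4.png

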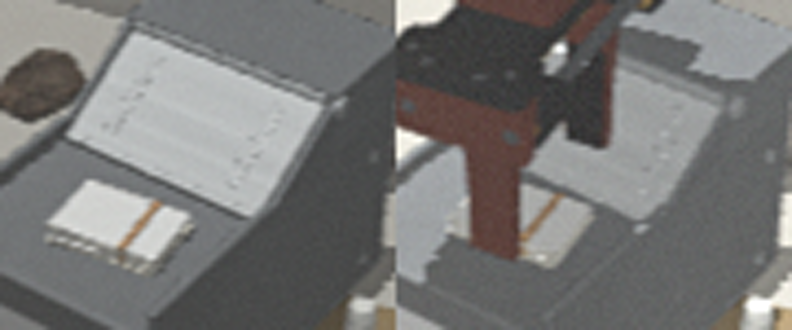

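```bash
python3 - <<'E'
from fit import *
B=np.array([568.8,25.8]);a=-.187;c,s=np.cos(a),np.sin(a)
def W(x,y,z): x-=18; return [B[0]+c*x-s*y,B[1]+s*x+c*y,110+z]
for v in (0,.3,.5,.7):
    t=v+np.pi/6
    P=[W(62-70*np.cos(t),-56,36-70*np.sin(t)),W(62-70*np.cos(t),56,36-70*np.sin(t))]
    print(v,((proj("scene",P)-[310,165])*4.4).round())
print("edge",((proj("scene",[W(0,-58,0),W(0,58,0)])-[310,165])*4.4).round())
for d in (0,10):
    print("bundle FR top, RR", ((proj("scene",[[526.9+d,-.5,121],[485+d,1,121]])-[310,165])*4.4).round())
E
```

```text
0 [[252. 217.]
 [ 62. 133.]]
0.3 [[265. 230.]
 [ 79. 146.]]
0.5 [[277. 231.]
 [ 92. 149.]]
0.7 [[290. 228.]
 [106. 147.]]
edge [[254. 222.]
 [ 58. 134.]]
bundle FR top, RR [[189. 203.]
 [148. 255.]]
bundle FR top, RR [[198. 191.]
 [158. 242.]]
```

```bash
python3 - <<'E'
from fit import *
from workcell import readout, viewer, models
im=viewer.get_image("scene")["color"][:,:,::-1].copy()
print([(r["position"],round(r["conf"],2)) for r in models.place_of("scene","bundle_mid")])
o=readout.get_obs();R=cv2.Rodrigues(o["orientation"])[0];w=o["width"]/2
x0,y0=310,180;f=8
big=np.clip(cv2.resize(im[y0:y0+60,x0:x0+80],None,fx=f,fy=f,interpolation=cv2.INTER_CUBIC)*1.3,0,255).astype(np.uint8)
a0=cv2.resize(cv2.imread("pics/scene0.png")[y0:y0+60,x0:x0+80],None,fx=f,fy=f,interpolation=cv2.INTER_CUBIC)
def poly(img,P,col): cv2.polylines(img,[((proj("scene",P)-[x0-.5,y0-.5])*f).astype(int)],True,col,1)
P=[o["ee_pos"]+R@np.array([182,-(w+a),b]) for a,b in((0,-10),(13.5,-10),(13.5,10),(0,10))];poly(big,P,(0,255,255))
def bun(d,z,dy=0,yaw=-.03):
    c,s=np.cos(yaw),np.sin(yaw)
    return [[506+d+c*u-s*v,28+dy+s*u+c*v,z] for u,v in((20.5,29.5),(20.5,-29.5),(-20.5,-29.5),(-20.5,29.5))]
poly(a0,bun(0,121),(0,0,255));poly(a0,bun(0,110),(255,0,0))
for d,col in((0,(0,0,255)),(8,(0,255,0))): poly(big,bun(d,121),col)
cv2.imwrite("pics/b4.png",big);cv2.imwrite("pics/b0.png",a0)
E
```

```text
[([508.5, 172.8, 7.0], 0.86), ([513.9, 30.4, 118.7], 0.78), ([454.3, -135.9, 2.7], 0.62)]
```

View pics/b4.png

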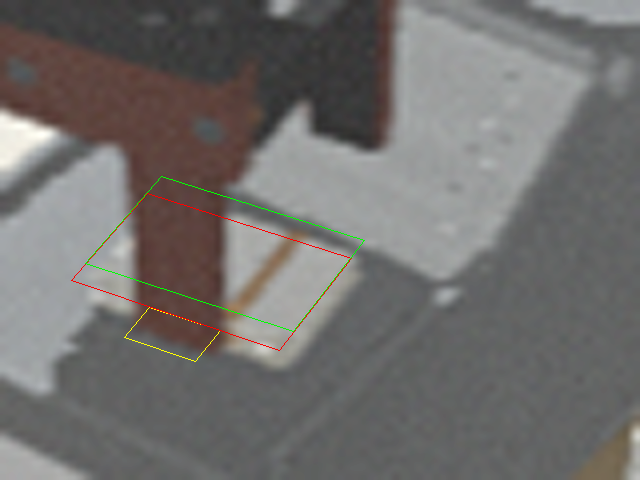

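View pics/b0.png

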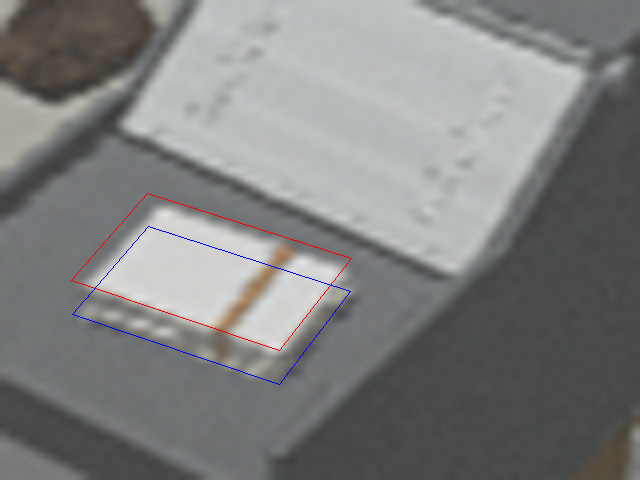

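The flap is open: the force of (−1.9, 0.7, 1.05) N is normal to a flap at about 60°. The bundle has been pushed about 8 mm, with its near-right corner at (365,262) in the crop, and it is still square to the finger. I'll open the flap a little more and dwell.

Emit:
apply_moves --commands '[[[0.003,0,0,0],[0.005,0,0,0],[0.005,0,0,0],[0.005,0,0,0]]]'

```text
t: 6.38
ee_pos: [541.8, 28.0, 295.6]
orientation: [1.231, 1.195, -1.231]
ft_force: [-2.7, -0.2, 0.4]
width: 88.0
```

Emit:
apply_moves --commands '[[[0.001,0,0,0],[0.002,0,0,0],[0.003,0,0,0],[0.004,0,0,0],[0.004,0,0,0]]]' --gripper 0.08

```text
t: 7.0
ee_pos: [545.7, 28.0, 295.5]
orientation: [1.231, 1.195, -1.232]
ft_force: [-2.7, -0.8, 0.6]
width: 79.8
```

```bash
python3 look.py 5
```

```text
7.1 [545.7  28.  295.5] yaw -0.03 F [-3.32  0.02  1.08] w 80.2
```

View pics/scene_5.png

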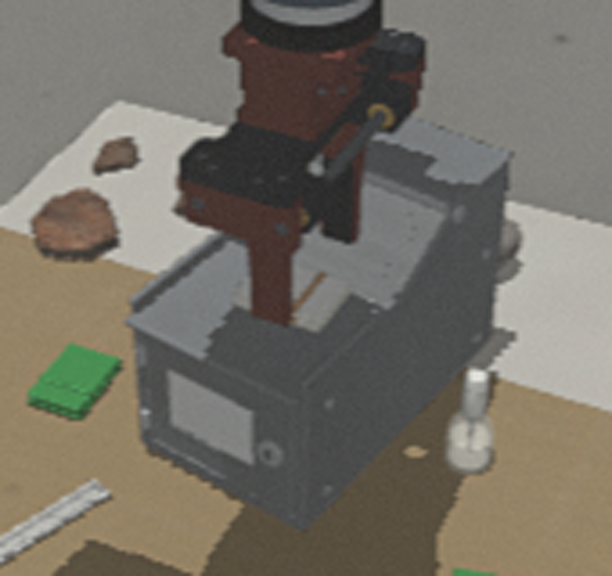

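Emit:
apply_moves --commands '[[[0.001,0,0,0],[0.002,0,0,0],[0.003,0,0,0],[0.004,0,0,0],[0.004,0,0,0]]]' --gripper 0.072

```text
t: 7.72
ee_pos: [549.7, 28.0, 295.5]
orientation: [1.231, 1.195, -1.232]
ft_force: [-1.7, -1.7, 1.2]
width: 72.2
```

Emit:
apply_moves --commands '[[[0.001,0,0,0],[0.002,0,0,0],[0.003,0,0,0],[0.004,0,0,0],[0.004,0,0,0]]]' --gripper 0.064

```text
t: 8.35
ee_pos: [553.6, 28.0, 295.4]
orientation: [1.231, 1.195, -1.232]
ft_force: [-2.9, -0.8, -0.3]
width: 63.7
```

```bash
python3 look.py 6
```

```text
8.45 [553.7  28.  295.5] yaw -0.03 F [-2.47 -0.66  0.04] w 64.3
```

View pics/scene_6.png

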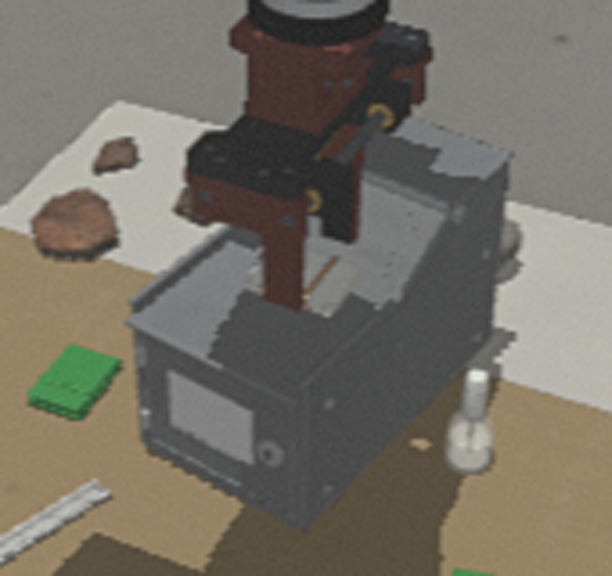

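Emit:
apply_moves --commands '[[[0.0012,0,0,0],[0.0024,0,0,0],[0.0036,0,0,0],[0.005,0,0,0],[0.005,0,0,0]]]' --gripper 0.056

```text
t: 9.07
ee_pos: [558.7, 28.1, 295.5]
orientation: [1.231, 1.195, -1.232]
ft_force: [-2.2, -0.6, -0.2]
width: 56.0
```

Emit:
apply_moves --commands '[[[0.0012,0,0,0],[0.0024,0,0,0],[0.0036,0,0,0],[0.0045,0,0,0],[0.0045,0,0,0]]]' --gripper 0.048

```text
t: 9.7
ee_pos: [563.2, 28.0, 295.5]
orientation: [1.231, 1.195, -1.232]
ft_force: [-3.0, -0.0, -0.9]
width: 48.0
```

```bash
python3 look.py 7
```

```text
9.8 [563.3  28.1 295.6] yaw -0.03 F [-2.35  0.66 -0.37] w 48.3
```

View pics/scene_7.png

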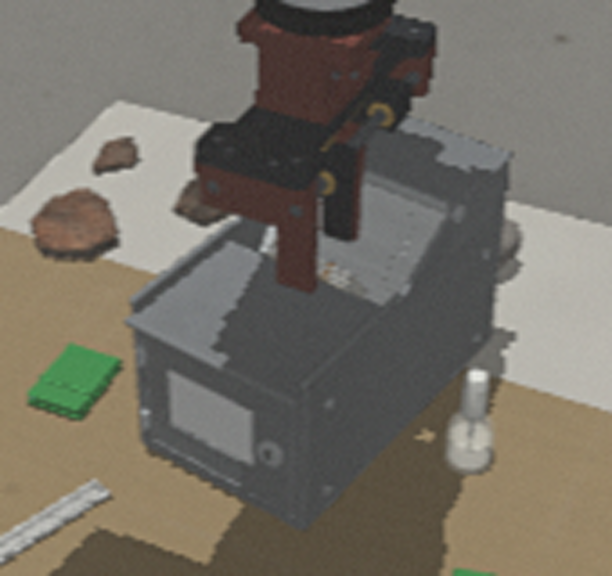

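```bash
cat > zoom.py <<'E'
import sys
from fit import *
from workcell import viewer
x0,y0,f=320,165,8
im=viewer.get_image("scene")["color"][:,:,::-1]
cv2.imwrite(f"pics/z{sys.argv[1]}.png",np.clip(cv2.resize(im[y0:y0+65,x0:x0+80],None,fx=f,fy=f,interpolation=cv2.INTER_CUBIC)*1.3,0,255).astype(np.uint8))
E
python3 zoom.py 7
```

```text
(no output)
```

View pics/z7.png

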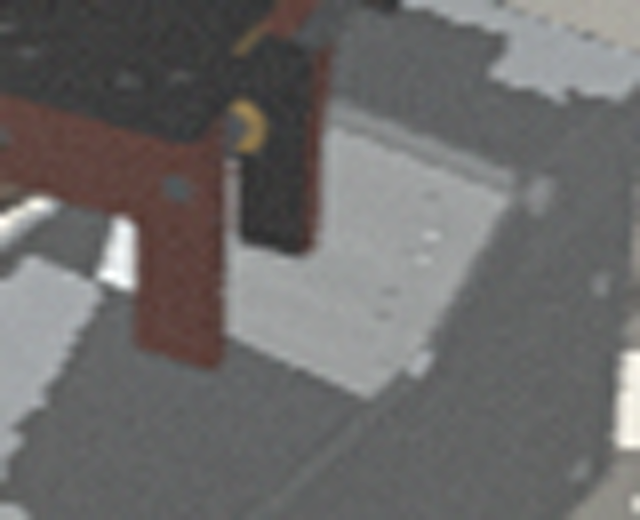

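Emit:
apply_moves --commands '[[[0.001,0,0,0],[0.002,0,0,0],[0.002,0,0,0],[0.002,0,0,0],[0.002,0,0,0]]]'

```text
t: 10.58
ee_pos: [565.3, 28.1, 295.7]
orientation: [1.231, 1.195, -1.231]
ft_force: [-3.7, -0.1, -0.5]
width: 47.7
```

```bash
python3 look.py 8; python3 zoom.py 8; python3 -c "
from workcell import models
for c in('scene','top'): print(c,models.place_of(c,'bundle_mid'))"
```

```text
10.675 [565.3  28.1 295.7] yaw -0.03 F [-2.35  0.42 -0.63] w 48.1
scene [{'position': [454.6, -134.5, 1.9], 'conf': 0.75}, {'position': [506.8, 168.3, 7.4], 'conf': 0.62}, {'position': [609.3, 18.2, 147.3], 'conf': 0.5}]
top [{'position': [510.0, 177.4, 5.7], 'conf': 0.57}]
```

View pics/both_8.png

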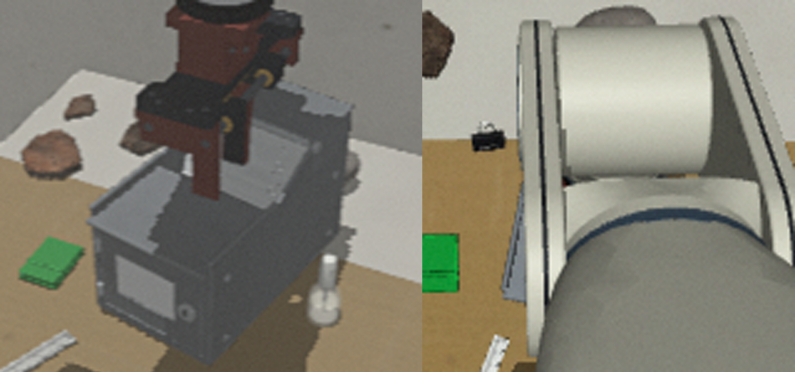

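View pics/z8.png

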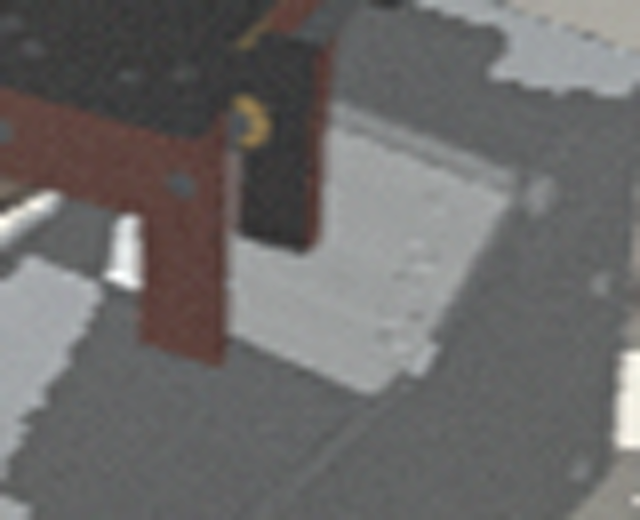

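The bundle has left the shelf and isn't visible anywhere above the mouth. The finger still holds the flap with about 2.4 N. I'll draw the fingers out, moving up and slightly away from the hinge.

Emit:
apply_moves --commands '[[[-0.004,0,0.003,0],[-0.008,0,0.008,0],[-0.012,0,0.016,0],[-0.014,0,0.028,0],[-0.014,0,0.045,0],[-0.014,0,0.07,0],[-0.014,0,0.1,0],[-0.014,0,0.13,0]]]'

```text
t: 11.92
ee_pos: [551.5, 28.0, 428.0]
orientation: [1.232, 1.193, -1.23]
ft_force: [0.0, 0.4, -0.2]
width: 47.8
```

Emit:
apply_moves --commands '[[[-0.02,0.05,0,0],[-0.04,0.1,0,0],[-0.06,0.15,0,0],[-0.08,0.2,0,0],[-0.1,0.25,0,0],[-0.12,0.3,0,0],[-0.12,0.3,0,0],[-0.12,0.3,0,0]]]'

```text
t: 12.92
ee_pos: [431.4, 327.9, 426.4]
orientation: [1.231, 1.195, -1.23]
ft_force: [0.3, 0.1, -0.2]
width: 48.1
```

```bash
python3 look.py 9; python3 -c "
from workcell import models
for c in('scene','top'):
  for l in ('bundle_mid','clip','varnish','stone','glue_bottle'): print(c,l,[(r['position'],round(r['conf'],2)) for r in models.place_of(c,l)])"
```

```text
13.025 [431.8 327.1 426.1] yaw -0.031 F [-1.4  -0.07 -0.42] w 48.2
scene bundle_mid [([452.3, -134.4, 1.4], 0.94), ([507.2, 170.5, 6.1], 0.75)]
scene clip []
scene varnish []
scene stone [([743.4, -4.3, -0.2], 0.52)]
scene glue_bottle [([414.5, 291.2, -0.4], 0.62)]
top bundle_mid [([510.7, 175.9, 5.9], 0.62), ([450.3, -133.7, 1.9], 0.58)]
top clip [([628.7, 128.4, 1.9], 0.68)]
top varnish [([557.3, -73.1, 2.5], 0.58)]
top stone [([742.0, 3.4, -1.9], 0.89)]
top glue_bottle [([413.5, 291.9, 0.7], 0.81)]
```

View pics/both_9.png

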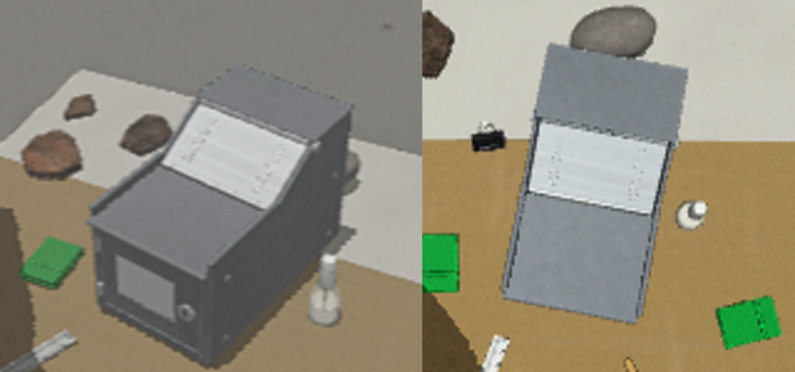

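View pics/top_9.png

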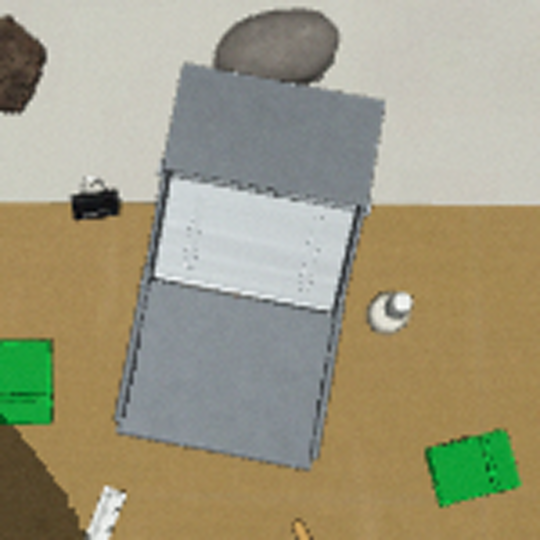

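The shelf is empty, with the flap at about (245,240) and the bystanders in their places in the top crop. I'll compare the flap with the first picture, then hand in.

```bash
python3 - <<'E'
from workcell import viewer, workorder
import cv2,numpy as np
for c,(x0,y0,x1,y1) in {"top":(312,165,370,208),"scene":(322,170,386,215)}.items():
    a=cv2.imread(f"pics/{c}0.png")[y0:y1,x0:x1].astype(int); b=viewer.get_image(c)["color"][y0:y1,x0:x1,::-1].astype(int)
    d=abs(a-b).max(2); print(c,"flap diff mean",d.mean().round(2),"share>40",(d>40).mean().round(3))
E
```

```text
top flap diff mean 14.75 share>40 0.0
scene flap diff mean 15.84 share>40 0.055
```

```bash
python3 -c "
from workcell import workorder, readout
print(readout.get_obs()['ft_force'].round(1)); print(workorder.close_job())"
```

```text
[-0.8 -0.4  0.4]
the job is handed in; nothing more can be done
None
```

I posted the bundle and handed the job in at about 13 s of the 42 s allowed. The front finger pushed the flap open, to about 0.5–0.7 rad worked out from the finger's position. While it held the flap there with about 2–3 N, the rear finger slid the bundle along the shelf and over the mouth's edge. Then I drew the fingers up and out.

**What the last checks showed:**
- **Bundle:** the shelf is empty in both views, and neither network finds the bundle there any more. Its resting place inside the box can't be seen with the flap shut, so that it lies properly inside is inferred.
- **Flap:** it looks shut. No pixel in the top view differs strongly from the first picture. In the scene view 5.5% of pixels do, probably because that crop includes where the bundle used to lie; I did not check this separately.
- **Bystanders:** in the top view, all four are within about 5 mm of where they were at first, which is within the networks' error. The scene view's network missed the clip both times and the varnish at the end, though the varnish shows plainly in its picture.
- **Robot:** it stood clear of everything, with only noise on the wrist force.

**One disagreement:** the scene camera's fit of the box was off by up to about 2 pixels from the top camera's (yaw −0.21 against −0.18). I used −0.187 and kept clear of the hinge.

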